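# Turn the soup up on the twin induction hob

## Task

Bring the soup to the boil: on the twin induction hob, tap the round on/off key of the ring that the lidded two-handled soup pot stands on, then run a fingertip up that ring's touch slider, over its four level bars in turn from the lowest (beside the key) to the highest. Touch lightly, keep off the other ring's controls, and leave the pot, the frying pan and the other things on the counter where they stand.

Things in the scene. Friction and masses are not known exactly. Their poses are not given: they have to be found in the camera images.
- soup_pot: Aluminium soup pot with a domed lid, black lid knob and two small loop handles; 186 mm across the lid rim, 126 mm high, about 2 kg. Stands centred to about 8 mm on one of the two rings. Origin at the centre of its underside. Not to be moved.
- frying_pan: Dark steel frying pan, 220 mm across, 42 mm high, with one long black handle along its +x; stands on the other ring. Origin at the centre of its underside. Not to be moved.
- ring_left (a point): Centre of the hob's left ring (hob +y), on its glass top. Hob: steel case, black glass top with two printed rings, 380 mm deep, 580 mm wide, 66 mm high, fixed and level; controls along the edge nearest the robot. All hob parts share its axes: x away from the robot across the hob, y to the left along the row of controls, z up.
- ring_right (a point): Centre of the hob's right ring (hob -y side), 280 mm from the left one. Same axes.
- panel_left: Black glass control panel of the left ring, flush in the hob's front edge: 70 mm deep (x), 266 mm wide (y). Origin: centre of its top face, 203 mm in front (-x) of the ring's centre, 66 mm above the counter. On a foam seal: gives from 0.5 N, then 1 mm per 2.5 N, stops at 4 mm (10 N). Touch registers from 0.3 N. From left (+y) to right: key, bars 1 to 4, in one straight row.
- key_left: On/off key of the left ring: a white printed circle of 26 mm with a small circle inside, at the left end of the panel; touch field 32 mm (x) by 30 mm (y). Flush. Origin at the centre of its top face, 95 mm to the left (+y) of the panel's centre.
- bar1_left: Level bar 1 of 4 of the left ring's slider (lowest level): white printed bar, 8 mm long in x and 8 mm wide, inside the slider's thin printed outline; touch field 32 mm (x) by 12 mm (y), flush. Origin at the centre of its top face, at y = 40 mm from the panel's centre; the bars are 45 mm apart, bar 1 is 55 mm from the key.
- bar2_left: Level bar 2 of 4 of the left ring's slider (second level): white printed bar, 15 mm long in x and 8 mm wide, inside the slider's thin printed outline; touch field 32 mm (x) by 12 mm (y), flush. Origin at the centre of its top face, at y = -5 mm from the panel's centre; the bars are 45 mm apart, bar 1 is 55 mm from the key.
- bar3_left: Level bar 3 of 4 of the left ring's slider (third level): white printed bar, 22 mm long in x and 8 mm wide, inside the slider's thin printed outline; touch field 32 mm (x) by 12 mm (y), flush. Origin at the centre of its top face, at y = -50 mm from the panel's centre; the bars are 45 mm apart, bar 1 is 55 mm from the key.
- bar4_left: Level bar 4 of 4 of the left ring's slider (highest level): white printed bar, 29 mm long in x and 8 mm wide, inside the slider's thin printed outline; touch field 32 mm (x) by 12 mm (y), flush. Origin at the centre of its top face, at y = -95 mm from the panel's centre; the bars are 45 mm apart, bar 1 is 55 mm from the key.
- panel_right: Black glass control panel of the right ring, flush in the hob's front edge: 70 mm deep (x), 266 mm wide (y). Origin: centre of its top face, 203 mm in front (-x) of the ring's centre, 66 mm above the counter. On a foam seal: gives from 0.5 N, then 1 mm per 2.5 N, stops at 4 mm (10 N). Touch registers from 0.3 N. From left (+y) to right: key, bars 1 to 4, in one straight row.
- key_right: On/off key of the right ring: a white printed circle of 26 mm with a small circle inside, at the left end of the panel; touch field 32 mm (x) by 30 mm (y). Flush. Origin at the centre of its top face, 95 mm to the left (+y) of the panel's centre.
- bar1_right: Level bar 1 of 4 of the right ring's slider (lowest level): white printed bar, 8 mm long in x and 8 mm wide, inside the slider's thin printed outline; touch field 32 mm (x) by 12 mm (y), flush. Origin at the centre of its top face, at y = 40 mm from the panel's centre; the bars are 45 mm apart, bar 1 is 55 mm from the key.
- bar2_right: Level bar 2 of 4 of the right ring's slider (second level): white printed bar, 15 mm long in x and 8 mm wide, inside the slider's thin printed outline; touch field 32 mm (x) by 12 mm (y), flush. Origin at the centre of its top face, at y = -5 mm from the panel's centre; the bars are 45 mm apart, bar 1 is 55 mm from the key.
- bar3_right: Level bar 3 of 4 of the right ring's slider (third level): white printed bar, 22 mm long in x and 8 mm wide, inside the slider's thin printed outline; touch field 32 mm (x) by 12 mm (y), flush. Origin at the centre of its top face, at y = -50 mm from the panel's centre; the bars are 45 mm apart, bar 1 is 55 mm from the key.
- bar4_right: Level bar 4 of 4 of the right ring's slider (highest level): white printed bar, 29 mm long in x and 8 mm wide, inside the slider's thin printed outline; touch field 32 mm (x) by 12 mm (y), flush. Origin at the centre of its top face, at y = -95 mm from the panel's centre; the bars are 45 mm apart, bar 1 is 55 mm from the key.
- salad_bowl: Steel salad bowl, 160 mm across, 65 mm high, on the counter left of the hob. Origin at the centre of its underside. Bystander.
- chutney_jar: Amber glass jar with steel cap and paper label, 72 mm across, 95 mm high, on the counter right of the hob. Origin at the centre of its underside. Bystander.

How it is judged:
On the way, in this order (a step that is already met when the one before it is completed fails the run):
1. the on/off key of the ring under the soup pot is tapped (((horizontal distance between soup_pot and ring_left below 0.05 m and contact force between the fingers and key_left above 0.3 N) or (horizontal distance between soup_pot and ring_right below 0.05 m and contact force between the fingers and key_right above 0.3 N))), for 0.05 s.
2. the fingertip touches level bar 1 of that ring's slider (((horizontal distance between soup_pot and ring_left below 0.05 m and contact force between the fingers and bar1_left above 0.3 N) or (horizontal distance between soup_pot and ring_right below 0.05 m and contact force between the fingers and bar1_right above 0.3 N))), for 0.05 s.
3. the fingertip touches level bar 2 of that ring's slider (((horizontal distance between soup_pot and ring_left below 0.05 m and contact force between the fingers and bar2_left above 0.3 N) or (horizontal distance between soup_pot and ring_right below 0.05 m and contact force between the fingers and bar2_right above 0.3 N))), for 0.05 s.
4. the fingertip touches level bar 3 of that ring's slider (((horizontal distance between soup_pot and ring_left below 0.05 m and contact force between the fingers and bar3_left above 0.3 N) or (horizontal distance between soup_pot and ring_right below 0.05 m and contact force between the fingers and bar3_right above 0.3 N))), for 0.05 s.
5. the fingertip touches level bar 4 of that ring's slider (((horizontal distance between soup_pot and ring_left below 0.05 m and contact force between the fingers and bar4_left above 0.3 N) or (horizontal distance between soup_pot and ring_right below 0.05 m and contact force between the fingers and bar4_right above 0.3 N))), for 0.05 s.
At the end, for the whole second after the job is handed in: Key, then bars 1, 2, 3, 4 of the ring under the soup pot have been touched in that order; both panels are clear; the pot stands upright on its ring and pot and pan are within 12 mm, the bowl and jar within 20 mm of where they were, at rest (distance of each of soup_pot, frying_pan from where it was at the start of the episode below 0.012 m and distance of each of salad_bowl, chutney_jar from where it was at the start of the episode below 0.02 m and (horizontal distance between soup_pot and ring_left below 0.05 m or horizontal distance between soup_pot and ring_right below 0.05 m) and angle between soup_pot's own z axis and vertical below 0.05 rad and linear speed of each of soup_pot, frying_pan below 0.02 m/s and contact force between the fingers and panel_left below 0.1 N and contact force between the fingers and panel_right below 0.1 N).
It fails at once if the controls of the left ring are touched though the soup pot stands on the other ring (not (horizontal distance between soup_pot and ring_left below 0.05 m) and contact force between the fingers and panel_left above 0.3 N).
It fails at once if the controls of the right ring are touched though the soup pot stands on the other ring (not (horizontal distance between soup_pot and ring_right below 0.05 m) and contact force between the fingers and panel_right above 0.3 N).
It fails at once if a control panel is pressed hard (over 20 N) instead of touched lightly (contact force between the fingers and panel_left above 20 N or contact force between the fingers and panel_right above 20 N).
It fails at once if the soup pot or the frying pan is shifted, lifted or carried (over 12 mm) (distance of any of soup_pot, frying_pan from where it was at the start of the episode above 0.012 m).
It fails at once if the bowl or the jar is disturbed (over 20 mm) (distance of any of salad_bowl, chutney_jar from where it was at the start of the episode above 0.02 m).
It also fails if it takes over 48 s, if anything falls off the work surface, if the arm or the gripper's body presses on something with over 40 N, if the wrist force passes 120 N, or if a joint passes its speed limit or range.

## Robot

A 7-joint arm with a two-finger parallel gripper is mounted at the origin on the work surface. World frame = base frame: x ahead of the robot, y to its left, z up, the work surface at z = 0. Lengths are in m, angles in rad, forces in N, time in s.
With the tool pointing down it reaches from about 0.425 to 0.925 m from the base axis. Payload 6.8 kg.
Tool frame: the origin (TCP) lies midway between the tips of the shut fingers; the grasp point (between the pads) lies 19 mm behind it; y points along the fingers, z is the direction in which the jaws open and shut, and the axes are right-handed (so a half turn about y gives the same grasp; the last joint's range is limited). The gripper opens to 88 mm and grips with 3 to 60 N. Pads are 20 mm wide; open, the fingers measure 115 mm over their backs; the gripper's body (75 mm by 178 mm) begins 61 mm behind the grasp point.
Start: joints at [-1.252, 0.477, 0.022, 1.555, -0.011, 1.109, -0.083], TCP at [0.279, 0.614, 0.223] pointing down, gripper open.
Joint ranges: [-2.96, 2.96], [-0.34, 2.1], [-1.41, 1.46], [0.24, 2.44], [-1.37, 4.51], [0.17, 1.92], [-2.96, 2.96]. Speed limits (rad/s): [2.39, 2.39, 3.14, 3.14, 3.14, 3.14, 3.14].

## Interface

Orientations are given as [roll, pitch, yaw] about the fixed x, y, z axes, in that order (R = Rz(yaw) Ry(pitch) Rx(roll)).
In Python, from bench import observe, imaging, env gives the robot as it stands.
- The arm moves only by the tool carry_out, never from a script. Its argument "plan" is one flat list of numbers, 5 for each row, row after row: the opening, from -1 (shut) to 1 (fully open), so that 0 is half open, then the shift along the tool's x, y, z in mm, then the turn about the tool's y in rad. A call has 1 to 12 rows; each row shifts and turns the commanded pose from where the row before left it, along the tool's axes as they then stand; what a row does not reach is not made up. A row lasts 1/12 s, in which the tool goes at most 41.7 mm and 7.16 degrees, less where a joint would pass 70% of its speed; a pose out of reach is approached as far as the arm can. A call with a gripper value outside its range is refused whole. The fingers move at their own pace and stop on an object; the grip force is fixed at half the most. Time passes only in rows, so rows that do not move let the fingers close. It gives the time, the measured TCP pose, the force and the opening at its end, in the units of the state.
- observe(): the state, without advancing time (a new reading comes with each control period).
- imaging.read_camera(name): name is "side" or "top"; returns the picture (384x512x3 uint8, blue, green, red); there is no depth.
- imaging.calibration(name): a dict with "fovy" (degrees; the focal length in pixels is half the picture's height over the tangent of half this angle, whatever the lens; pixels are square), "cx", "cy" (the principal point, pixels), "world_from_camera" (4x4, takes a point from camera to world coordinates). Camera axes: x right, y down, z forward; pixel columns grow to the right and rows downward; lengths in m; the calibration is good to about 2 mm. A picture is of the moment at which its call begins. calibration takes no time and is no camera call.
- env.hand_in(): hands the job in, once; it reports no verdict.
The state is a dict: "t": time; "joint_pos": joint angles; "dq": joint speeds; "effort": joint torques, N m; "tcp_pos": TCP position; "orientation": TCP orientation; "ft_force": force on the tool from outside, world axes, zero at the start; "torque": the same for the moment, N m; "opening": finger opening in m.
Only numpy, scipy, OpenCV 4.12 (cv2) and the standard library are available. Lean on these libraries where they do the work, as an engineer would, in place of code of your own. Each camera call takes 0.05 s, during which the arm holds its last target. There are 200 camera calls.

## Working session

There is one attempt and no reset: what is moved stays moved. The work goes in short steps, Python scripts to look and compute and a tool call to move; the robot and the scene stay as the last step left them, time stands still between calls to the robot, and variables do not carry over. Pictures are saved under pics/ and viewed, about 8 in all and at most 12, crops included, and the job is handed in when it is done.

Besides the shell and the picture viewer there is one more tool, called after "Request:" in YAML: its name, and indented under it one key for each argument. carry_out: Moves the arm, as the interface text tells. Its arguments: {"type":"object","properties":{"plan":{"type":"array","items":{"type":"number"}}},"required":["plan"]}

```bash
mkdir -p pics; python3 - <<'E'
from bench import observe, imaging, env
import cv2
s=observe(); print(s)
for n in ("top","side"):
    cv2.imwrite(f"pics/{n}0.png",imaging.read_camera(n)); print(n,imaging.calibration(n))
E
```

```text
{'t': 0.0, 'joint_pos': array([-1.25207108,  0.47779745,  0.02234355,  1.55643749, -0.01153205,
        1.10927078, -0.08308514]), 'dq': array([-0.00097818,  0.00082168,  0.00068465, -0.00061552, -0.00044584,
        0.00074758, -0.00086595]), 'effort': array([-5.52087272e-05, -5.82843554e+01,  1.53454531e+00, -2.72612482e+01,
       -5.42727811e-02,  1.70171651e-02,  1.51244662e-04]), 'tcp_pos': array([0.27920023, 0.61390028, 0.22168945]), 'orientation': array([-1.57257851e+00, -1.05427139e-04, -4.26806235e-01]), 'ft_force': array([-1.04267741, -0.65485659, -0.41916477]), 'torque': array([-0.00987661, -0.04901637, -0.01882863]), 'opening': 0.08759594423563288}
top {'fovy': 46.091871310109, 'cx': 250.38153271593558, 'cy': 190.82346323102686, 'world_from_camera': array([[-0.01865919, -0.99687774,  0.0767242 ,  0.5245701 ],
       [-0.9997985 ,  0.0180355 , -0.00881399,  0.01996168],
       [ 0.00740271, -0.0768732 , -0.9970134 ,  1.40142128],
       [ 0.        ,  0.        ,  0.        ,  1.        ]])}
side {'fovy': 53.55340574154682, 'cx': 252.16820898270197, 'cy': 190.68170294715753, 'world_from_camera': array([[ 0.99512667, -0.06192579,  0.07673405,  0.53536911],
       [-0.09856912, -0.60378348,  0.79103075, -0.97969312],
       [-0.00265445, -0.7947394 , -0.60694501,  0.81433715],
       [ 0.        ,  0.        ,  0.        ,  1.        ]])}
```

View pics/top0.png

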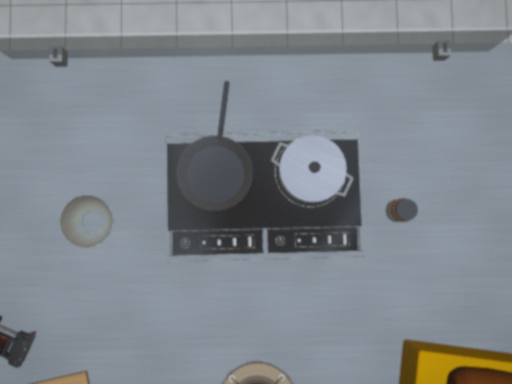

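View pics/side0.png

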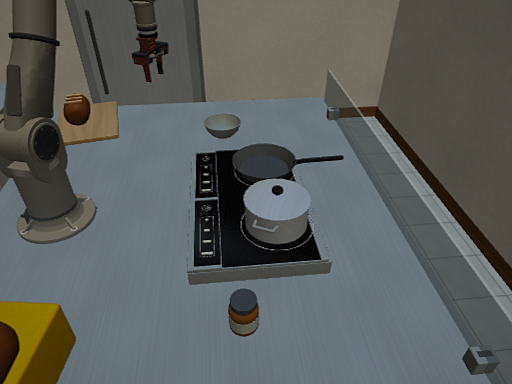

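The pot is on the right ring: top image (313,168), pan at (215,173). The right panel covers about (268–358, 228–252), with its key at (280,240) and bar 4 near (346,239). The gripper is at the far left in the top image. Next I'll locate the prints precisely.

```bash
cat > h.py <<'E'
import numpy as np, cv2
from bench import observe, imaging, env
def K(c): f=192/np.tan(np.radians(c["fovy"]/2)); return np.array([[f,0,c["cx"]],[0,f,c["cy"]],[0,0,1]])
def world(n,u,v,z):
    c=imaging.calibration(n); T=c["world_from_camera"]
    d=T[:3,:3]@np.linalg.inv(K(c))@[u,v,1]; return T[:3,3]+d*(z-T[2,3])/d[2]
def pix(n,p):
    c=imaging.calibration(n); T=c["world_from_camera"]
    q=K(c)@T[:3,:3].T@(np.asarray(p)-T[:3,3]); return q[:2]/q[2]
E
python3 - <<'E'
from h import *
for n,(x0,x1,y0,y1) in (("top",(165,365,225,258)),("side",(190,225,148,270))):
    im=np.mean([imaging.read_camera(n) for _ in range(4)],axis=0).astype(np.uint8)
    g=cv2.cvtColor(im,cv2.COLOR_BGR2GRAY)[y0:y1,x0:x1]
    k,l,st,ce=cv2.connectedComponentsWithStats((g>110).astype(np.uint8))
    for i in range(1,k):
        if 3<st[i,4]<120:
            m=(l==i); m=cv2.dilate(m.astype(np.uint8),np.ones((3,3)))*np.maximum(g.astype(float)-50,0)
            ys,xs=np.mgrid[:m.shape[0],:m.shape[1]]; u=(xs*m).sum()/m.sum()+x0; v=(ys*m).sum()/m.sum()+y0
            print(n,st[i,4],np.round([u,v],1),np.round(world(n,u,v,.066)[:2],4))
    s=3 if n=="top" else 4
    cv2.imwrite(f"pics/{n}1.png",cv2.resize(im[y0:y1,x0:x1],None,fx=s,fy=s,interpolation=cv2.INTER_CUBIC))
E
```

```text
top 43 [344.4 238.7] [ 0.4809 -0.2664]
top 39 [249.5 241.2] [0.4788 0.0136]
top 30 [329.3 239.2] [ 0.4802 -0.2217]
top 29 [234.2 241.4] [0.4789 0.0585]
top 18 [314.  239.6] [ 0.4798 -0.1767]
top 21 [218.7 242. ] [0.4782 0.1042]
top 10 [298.6 240. ] [ 0.4795 -0.1312]
top 9 [203.4 242.1] [0.4787 0.149 ]
side 4 [205.6 173.9] [0.4799 0.107 ]
side 13 [206.1 181.4] [0.4816 0.0624]
side 16 [205.9 189.5] [0.4808 0.0173]
side 4 [206.3 219.1] [ 0.4815 -0.1283]
side 12 [206.4 229.6] [ 0.4817 -0.1736]
side 15 [206.5 240.7] [ 0.4819 -0.2185]
side 24 [206.7 252.7] [ 0.4821 -0.2637]
```

View pics/top1.png

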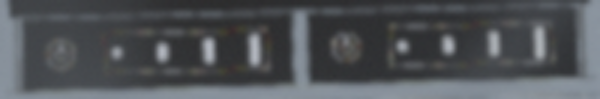

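The crop shows both panels with their key, four bars and outlines. The right key is at about (280,240) in full-image pixels, and the left-panel prints are well apart from it. Averaging both cameras puts the right key at about (0.480,-0.075) and bars 1–4 at y = -0.130, -0.175, -0.220, -0.265. I'll shut the gripper, square it up and travel high.

Request:
carry_out:
  plan: [-1,0,0,0,-0.107,-1,0,0,0,-0.107,-1,0,0,0,-0.107,-1,0,0,0,-0.107,-1,15,0,-38,0,-1,15,0,-38,0,-1,15,0,-38,0,-1,15,0,-38,0,-1,15,0,-38,0,-1,15,0,-38,0,-1,15,0,-38,0,-1,15,0,-38,0]

```text
t: 1.5
tcp_pos: [0.4002, 0.3087, 0.223]
orientation: [-1.57, -0.0, 0.001]
ft_force: [0.8, 0.5, 0.2]
opening: 0.0116
```

Request:
carry_out:
  plan: [-1,8,0,-38,0,-1,8,0,-38,0,-1,8,0,-38,0,-1,8,0,-38,0,-1,8,0,-38,0,-1,8,0,-38,0,-1,8,0,-38,0,-1,8,0,-38,0,-1,8,0,-38,0,-1,8,0,-38,0,-1,0,0,0,0,-1,0,0,0,0]

```text
t: 2.5
tcp_pos: [0.4804, -0.0715, 0.2229]
orientation: [-1.571, -0.001, -0.004]
ft_force: [0.8, 0.4, -0.5]
opening: 0.0001
```

Go down to about z = 0.09 and check in the images.

Request:
carry_out:
  plan: [-1,0,30,-3,0,-1,0,30,0,0,-1,0,30,0,0,-1,0,25,0,0,-1,0,15,0,0,-1,0,0,0,0,-1,0,0,0,0]

```text
t: 3.08
tcp_pos: [0.4798, -0.071, 0.0924]
orientation: [-1.57, 0.002, 0.003]
ft_force: [0.3, -0.4, 0.3]
opening: 0.0004
```

```bash
python3 - <<'E'
from h import *
s=observe(); print(s["t"],s["tcp_pos"],s["ft_force"])
im=imaging.read_camera("side")
print(pix("side",s["tcp_pos"]),pix("side",[.48,-.075,.066]))
cv2.imwrite("pics/side2.png",cv2.resize(im[110:290,130:330],None,fx=3,fy=3,interpolation=cv2.INTER_CUBIC))
E
```

```text
3.0833 [ 0.47981852 -0.0709507   0.0923772 ] [ 0.28907951 -0.38406763  0.2661195 ]
[204.99075024 200.09702538] [205.7217494  207.63075649]
```

View pics/side2.png

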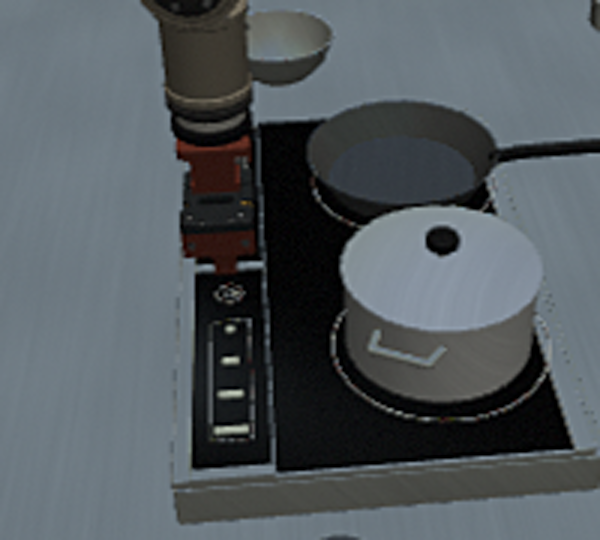

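The fingertip shows at (206,200), matching its projection. The key shows at (206,208), matching the prediction of (205.7,207.6). Descending to just above the glass.

Request:
carry_out:
  plan: [-1,0,8,-3,0,-1,0,8,0,0,-1,0,6,0,0,-1,0,2,0,0,-1,0,0,0,0,-1,0,0,0,0]

```text
t: 3.63
tcp_pos: [0.4802, -0.0754, 0.0686]
orientation: [-1.571, 0.0, 0.001]
ft_force: [0.3, -0.1, 0.6]
opening: 0.0003
```

Request:
carry_out:
  plan: [-1,0,1,0,0,-1,0,1,0,0,-1,0,1,0,0,-1,0,0,0,0,-1,0,0,0,0]

```text
t: 4.05
tcp_pos: [0.4805, -0.0753, 0.0658]
orientation: [-1.571, -0.0, 0.001]
ft_force: [-0.4, 0.3, 2.4]
opening: 0.0004
```

Request:
carry_out:
  plan: [-1,0,1,0,0,-1,0,0,0,0,-1,0,0,0,0]

```text
t: 4.3
tcp_pos: [0.4805, -0.0753, 0.0648]
orientation: [-1.571, -0.0, 0.001]
ft_force: [-0.5, 0.2, 4.3]
opening: 0.0006
```

```bash
python3 - <<'E'
from h import *
for _ in range(6):
    imaging.read_camera("side"); s=observe(); print(np.round(s["ft_force"],1),np.round(s["tcp_pos"],4))
E
```

```text
[-0.9  1.   3.6] [ 0.4805 -0.0753  0.0648]
[0.3 0.1 3.1] [ 0.4805 -0.0753  0.0648]
[-0.3  0.   3.6] [ 0.4805 -0.0753  0.0648]
[ 0.4 -0.1  3. ] [ 0.4805 -0.0753  0.0648]
[-0.3  0.3  4.1] [ 0.4805 -0.0753  0.0648]
[-0.4  0.3  4.7] [ 0.4805 -0.0753  0.0648]
```

The key registered a steady 3.7 N or so. Lift, move towards bar 1, and set down lightly.

Request:
carry_out:
  plan: [-1,0,-6,0,0,-1,0,-6,0,0,-1,0,0,-14,0,-1,0,0,-14,0,-1,0,0,-14,0,-1,0,0,0,0,-1,0,6,0,0,-1,0,4,0,0,-1,0,1,0,0,-1,0,1,0,0,-1,0,0,0,0,-1,0,0,0,0]

```text
t: 5.6
tcp_pos: [0.4801, -0.1164, 0.0647]
orientation: [-1.57, 0.001, 0.002]
ft_force: [-0.2, 3.8, 4.6]
opening: 0.0003
```

Request:
carry_out:
  plan: [-1,0,0,-4,0,-1,0,0,-5,0,-1,0,0,-5,0,-1,0,0,0,0,-1,0,0,0,0]

```text
t: 6.02
tcp_pos: [0.4807, -0.1327, 0.0649]
orientation: [-1.572, -0.001, -0.0]
ft_force: [0.2, -0.3, 4.6]
opening: 0.0004
```

Request:
carry_out:
  plan: [-1,0,0,-5,0,-1,0,0,-5,0,-1,0,0,-5,0,-1,0,0,-5,0,-1,0,0,-5,0,-1,0,0,-5,0,-1,0,0,-5,0,-1,0,0,-5,0,-1,0,0,-3,0,-1,0,0,0,0,-1,0,0,0,0]

```text
t: 6.93
tcp_pos: [0.4802, -0.1756, 0.0647]
orientation: [-1.572, -0.0, 0.0]
ft_force: [-0.5, -0.7, 4.1]
opening: 0.0007
```

Request:
carry_out:
  plan: [-1,0,0,-5,0,-1,0,0,-5,0,-1,0,0,-5,0,-1,0,0,-5,0,-1,0,0,-5,0,-1,0,0,-5,0,-1,0,0,-5,0,-1,0,0,-5,0,-1,0,0,-5,0,-1,0,0,0,0,-1,0,0,0,0]

```text
t: 7.85
tcp_pos: [0.4803, -0.2209, 0.0648]
orientation: [-1.573, -0.001, -0.0]
ft_force: [0.5, -2.0, 4.4]
opening: 0.0008
```

Request:
carry_out:
  plan: [-1,0,0,-5,0,-1,0,0,-5,0,-1,0,0,-5,0,-1,0,0,-5,0,-1,0,0,-5,0,-1,0,0,-5,0,-1,0,0,-5,0,-1,0,0,-5,0,-1,0,0,-5,0,-1,0,0,0,0,-1,0,0,0,0]

```text
t: 8.77
tcp_pos: [0.4804, -0.2659, 0.0648]
orientation: [-1.573, -0.001, 0.0]
ft_force: [-0.5, -1.3, 4.4]
opening: 0.0005
```

```bash
python3 - <<'E'
from h import *
im=imaging.read_camera("side"); s=observe()
print(s["tcp_pos"],s["ft_force"],pix("side",s["tcp_pos"]),pix("side",[.481,-.265,.066]))
cv2.imwrite("pics/side3.png",cv2.resize(im[130:290,150:330],None,fx=3,fy=3,interpolation=cv2.INTER_CUBIC))
E
```

```text
[ 0.48034329 -0.2659219   0.06481838] [-0.63065338 -2.44193509  4.15255795] [206.0284285  253.68207155] [206.24092353 253.10248724]
```

View pics/side3.png

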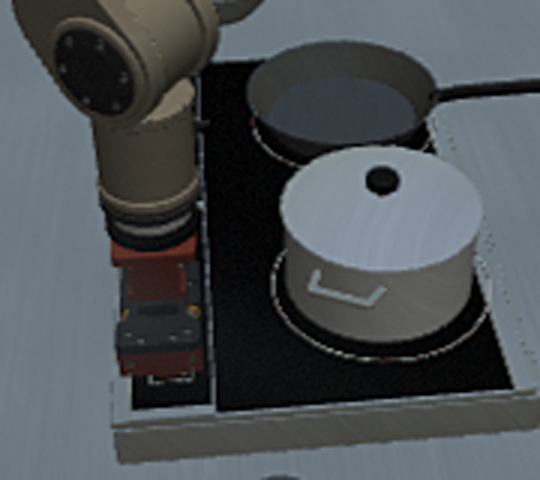

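The fingertip, at about (206,253), hides bar 4, and only the slider outline's end shows below it at (207,256). Pot and pan haven't moved. Lift clear.

Request:
carry_out:
  plan: [-1,0,-6,0,0,-1,0,-15,0,0,-1,0,-30,0,0,-1,0,-40,0,0,-1,0,-40,0,0,-1,0,0,0,0,-1,0,0,0,0,-1,0,0,0,0]

```text
t: 9.48
tcp_pos: [0.4799, -0.2638, 0.1952]
orientation: [-1.57, 0.001, 0.001]
ft_force: [-0.5, -0.3, -0.7]
opening: 0.0002
```

```bash
python3 - <<'E'
from h import *
s=observe(); print(s["t"],s["tcp_pos"],s["ft_force"],np.abs(s["dq"]).max())
a=cv2.imread("pics/side0.png"); b=imaging.read_camera("side")
d=cv2.absdiff(a,b).max(2)
for n,(x0,x1,y0,y1) in dict(pot=(250,318,175,248),panhandle=(280,345,140,170),bowl=(203,243,112,138),jar=(225,262,288,336)).items():
    w=a[y0:y1,x0:x1].astype(np.float32).mean(2); v=b[y0:y1,x0:x1].astype(np.float32).mean(2)
    print(n,np.round(cv2.phaseCorrelate(w,v,cv2.createHanningWindow(w.shape[::-1],cv2.CV_32F)),2))
E
```

```text
9.4833 [ 0.47988741 -0.26383749  0.19516251] [-0.53486326 -0.25266563 -0.67623841] 0.024982745603474195Traceback (most recent call last):
  File "<stdin>", line 7, in <module>
    return _wrapfunc(a, 'round', decimals=decimals, out=out)
    return _wrapit(obj, method, *args, **kwds)
    conv = _array_converter(obj)
ValueError: setting an array element with a sequence. The requested array has an inhomogeneous shape after 1 dimensions. The detected shape was (2,) + inhomogeneous part.
```

```bash
python3 - <<'E'
from h import *
a=cv2.imread("pics/side0.png"); b=imaging.read_camera("side")
for n,(x0,x1,y0,y1) in dict(pot=(250,318,175,248),panhandle=(280,345,140,170),bowl=(203,243,112,138),jar=(225,262,288,336)).items():
    w,v=[i[y0:y1,x0:x1].astype(np.float32).mean(2) for i in (a,b)]
    print(n,cv2.phaseCorrelate(w,v,cv2.createHanningWindow(w.shape[::-1],cv2.CV_32F)))
print(env.hand_in())
E
```

```text
pot ((-0.007176749346598399, 0.4915724459319577), 1.00195079781391)
panhandle ((-0.0038461541727272675, -0.03717699798630392), 0.9749658692766119)
bowl ((0.5203784016710671, 0.5460594600674575), 0.42982035213046604)
jar ((0.013419461982337566, -0.030309554368578517), 1.022312201311191)
the job is handed in; nothing more can be done
None
```

The soup pot stands on the right ring, so I tapped that ring's on/off key at about 3–4.5 N. I then lifted off, set the fingertip down before bar 1 and slid it over bars 1 to 4 at about 4–4.5 N. After that I lifted clear to z = 0.195 m and handed in at about 9.6 s. No verdict came back.

**Touches:** the measured fingertip positions were within about 3 mm of the key and of each bar as found in both cameras. The 0.3 N touch registration itself can't be read from the robot. I infer it from the wrist force and from the panel giving about 1 mm.

**Pot, pan and jar:** comparing the first and last side pictures, the pan handle and jar shifted by less than 0.05 px. The pot read about 0.5 px (about 1 mm) in one direction. I did not resolve whether that is real movement, but it is far below the 12 mm limit.

**Bowl:** its check was weak, about 0.5 px with a match quality of only 0.43. The arm made no contact near it.

**Final state:** the wrist force was back to noise, under 1 N, and the fingers were off both panels. My first comparison script stopped on a printing error, so I ran it again before handing in.

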